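Slide an infrared window into its mounting jig

TASK

With the fingertips, push the amber disc-shaped window over the jig plate until it rests against the long rail, then keep it pinned to the rail and slide it along into the corner by the end stop, where it drops into its round seat. Then push the red post of the retainer arm round until the arm is fully closed over the seated window. Do not pick the window up, do not push hard on it (it is brittle), leave the things standing about the jig alone and finish with the hand clear.

Things in the scene. Friction and masses are not known exactly. Their poses are not given: they have to be found in the camera images.
- jig: fixed mounting jig: black plate 110 mm (x) by 210 mm (y) on a grey base block, flat top 30 mm above the worktop; origin at the centre of its underside, on the worktop. An aluminium rail (8 mm high above the plate, 10 mm thick) runs along y on the far side, its inner face at x = +37.5 mm. An aluminium end stop (8 mm high, 10 mm thick) crosses the -y end, inner face at y = -91.5 mm, from x = 0 to the rail. The round seat is sunk in the corner between them
- seat (a point): where the centre of the window (half-way up) lies when it is in its seat; axes as the jig's. At x +18, y -72, z +30 mm in the jig's frame. The seat is a recess of 42 mm diameter, 3 mm deep; rail and stop overhang its edge by 1.5 mm, so a window pushed into the corner is 0.5 mm off centre both ways and drops in by itself. Seated, its top stands 3 mm above the plate
- window_center (a point): centre (half-way up) of the loose amber disc window: diameter 38 mm, 6 mm thick, 28 to 47 g, brittle: it breaks at about 60 N. Polished and slippery (friction about 0.25 against anything). It starts lying flat on the plate, 10 to 50 mm off the rail and 90 to 150 mm short of the seat. Against the rail its centre is at x = +18.5 mm in the jig's frame
- pivot (a point): axis of the retainer arm, at its top face, 38.5 mm above the worktop: x -16, y -86 mm in the jig's frame; the screw head there rises 2 mm higher
- post (a point): middle of the red upright post on the retainer arm's free end, 36 mm from the pivot axis; post diameter 10 mm, its top 56.5 mm above the worktop. The steel arm below it is 4 mm thick, its underside 34.5 mm and top 38.5 mm above the worktop: it clears a seated window by 1.5 mm but strikes one that is not seated
- retainer (a joint): angle of the retainer arm, rad: 0 = closed over the seat (against its stop), then the arm points from the pivot at 22.4 degrees from the jig's +x towards +y; grows anticlockwise seen from above, on the side away from the end stop, to 2.8 = open, towards the jig's -x edge; starts open at 2.2 to 2.7. Light friction (about 1 N at the post), no spring: it stays where it is left
- white_vial: bystander: white-capped glass vial standing, 24 mm across, 43 mm high, behind the rail; origin under its centre
- glass_stopper: bystander: frosted stopper standing, 29 mm across, 43 mm high, behind the rail; origin under its centre
- tweezers: bystander: steel tweezers lying flat in front of the jig, about 150 mm long; origin under their centre
- teal_tube: bystander: sample tube with teal cap lying in front of the jig, 60 mm long, 14 mm thick; origin under its centre
- sample_vial: bystander: black-capped vial standing left of the jig, 18 mm across, 34 mm high; origin under its centre
- lying_vial: bystander: black-capped vial lying left of the jig, 34 mm long, 18 mm thick; origin under its centre
- window: the same window; origin at the centre of its underside
Things that resemble listed ones, but are neither listed nor needed, are in the scene too. Leave any brown look-alike of the window alone. Of the things that look like the jig, the larger one is meant.

How it is judged (in metres and radians):
On the way, in this order (a step that is already met when the one before it is completed fails the run):
1. the window rests against the rail, at least 45 mm short of the seat (x of window_center in the frame of seat above -0.0025 m and y of window_center in the frame of seat above 0.045 m), for 0.1 s.
2. the window is against the rail while it passes 35 to 10 mm short of the seat (x of window_center in the frame of seat above -0.0035 m and y of window_center in the frame of seat between 0.01 and 0.035 m), for 0.04 s.
3. the window lies flat in its seat, with the retainer still open (horizontal distance between window_center and seat below 0.0032 m and z of window_center in the frame of seat between -0.0015 and 0.0012 m and angle between window_center's own z axis and vertical below 0.06 rad and value of joint retainer above 0.5 rad), for 0.2 s.
4. the retainer is closed over the seated window (horizontal distance between window_center and seat below 0.0032 m and z of window_center in the frame of seat between -0.0015 and 0.0012 m and angle between window_center's own z axis and vertical below 0.06 rad and value of joint retainer below 0.12 rad), for 0.2 s.
At the end, for the whole second after the job is handed in: the window lies flat and at rest in its seat (centre within 3.2 mm of the seat's centre, sunk to within 1.2 mm of the full depth) and the retainer is closed over it to within 0.12 rad (all of step 4 and linear speed of window below 0.01 m/s); the robot touches nothing.
It fails at once if the window is lifted off the plate (more than 8 mm) (z of window_center in the frame of seat above 0.011 m).
It fails at once if the window is pushed with more than 60 N (contact force between the fingers and window above 60 N).
It fails at once if a bystander is moved more than 20 mm (distance of any of white_vial, glass_stopper, tweezers, teal_tube, sample_vial, lying_vial from where it was at the start of the episode above 0.02 m).
It also fails if it takes over 54 s, if anything falls off the work surface, if the arm or the gripper's body presses on something with over 40 N, if the wrist force passes 120 N, or if a joint passes its speed limit or range.

ROBOT

A 6-joint arm with a two-finger parallel gripper is mounted at the origin on a cart in front of the work surface, level with it; the furniture and walls round the work are solid. World frame = base frame: x ahead of the robot, y to its left, z up, the work surface at z = 0. Lengths are in mm, angles in rad, forces in N, time in s.
With the tool pointing down it reaches from about 350 to 775 mm from the base axis. Payload 7.3 kg.
Tool frame: the origin (TCP) lies at the very end of the fingers, on their centre line; the grasp point (between the pads) lies 19 mm behind it; z points along the fingers, y is the line along which they close (so a half turn about z gives the same grasp; the last joint's range is limited). The gripper opens to 92 mm and grips with 3 to 60 N. Pads are 19 mm wide; open, the fingers measure 130 mm over their backs; the gripper's body (75 mm by 190 mm) begins 47 mm behind the grasp point.
Start: joints at [0.975, 0.342, 1.524, -0, 1.275, -0.146], TCP at [228.251, 472.807, 226.741] pointing down, gripper open.
Joint ranges: [-2.53, 2.53], [-0.77, 2.02], [0.04, 2.7], [-1, 4.14], [0.28, 2.66], [-3.11, 3.11]. Speed limits (rad/s): [2.57, 2.57, 3.14, 3.14, 3.14, 3.14].

INTERFACE

Orientations are given as [roll, pitch, yaw] about the fixed x, y, z axes, in that order (R = Rz(yaw) Ry(pitch) Rx(roll)).
In Python, from plant import bot gives the robot as it stands.
- The arm moves only by the tool send_rows, never from a script. Its argument "rows" is a list of rows, each an object of numbers: "x", "y", "z": the shift along the tool's x, y, z in units of 0.2 m (1.0 is 0.2 m); "ax", "ay", "az": the turn, a rotation vector about the tool's x, y, z in units of 60 degrees (1.0 is 60 degrees); "jaw": the opening, from -1 (shut) to 1 (fully open), so that 0 is half open. In form: [{"x": .., "y": .., "z": .., "ax": .., "ay": .., "az": .., "jaw": ..}, ...]. A call has exactly 10 rows; each row is the pose to reach, as a shift and turn from the pose commanded when the call began, along the tool's axes at that moment; what a row does not reach only later rows make up. A row lasts 1/8 s, in which the tool goes at most 62.5 mm and 10.7 degrees, less where a joint would pass 70% of its speed; a pose out of reach is approached as far as the arm can. A call with a number of a shift or a turn outside -1 to 1 is refused whole. A call with a gripper value outside its range is refused whole. The fingers move at their own pace and stop on an object; the grip force is fixed at half the most. Time passes only in rows, so rows that repeat a pose let the fingers close, or fill a call up. It gives the time, the measured TCP pose, the force, the opening and the grip force at its end, in the units of the state.
- bot.get_obs(): the state, without advancing time (a new reading comes with each control period).
- bot.capture(name): name is "side" or "top" or "wrist"; returns (picture, depth): 480x640x3 uint8, red, green, blue; 480x640 float32, mm along the optical axis (not along the pixel's ray), 0 where there is no reading.
- bot.camera_model(name): a dict with "vertical_fov" (degrees; the focal length in pixels is half the picture's height over the tangent of half this angle, whatever the lens; pixels are square), "cx", "cy" (the principal point, pixels), "k1" (the pictures are not rectified: a ray, as slopes to the right and down, at radius r is drawn at 1 + k1 r^2 times it, then the intrinsics apply), "R" (3x3) and "t" (3): a world point X has camera coordinates R X + t; the wrist camera has in their place "T_tool_cam" (4x4, takes a point from camera to tool coordinates, whose origin is the TCP and whose axes are the flange's). Camera axes: x right, y down, z forward; pixel columns grow to the right and rows downward; lengths in mm; the calibration is good to about 2 mm. A picture is of the moment at which its call begins: read the wrist's pose just before it. camera_model takes no time and is no camera call.
- bot.close_job(): hands the job in; it is judged then, once.
The state is a dict: "time": time; "joint_positions": joint angles; "dq": joint speeds; "tau": joint torques, N m; "tool_pos": TCP position; "tcp_rot": TCP orientation; "contact_force": force on the tool from outside, world axes, zero at the start; "moment": the same for the moment, N m; "grip_width": finger opening in mm; "finger_force": force on a finger pad.
Only numpy, scipy, OpenCV 4.12 (cv2) and the standard library are available. Lean on these libraries where they do the work, as an engineer would, in place of code of your own. Each camera call takes 0.05 s, during which the arm holds its last target. There are 200 camera calls.

## Working session

There is one attempt and no reset: what is moved stays moved. The work goes in short steps, Python scripts to look and compute and a tool call to move; the robot and the scene stay as the last step left them, time stands still between calls to the robot, and variables do not carry over. Pictures are saved under pics/ and viewed, at most 10 in all, crops included, and the job is handed in when it is done.

Besides the shell and the picture viewer there is one more tool, called as name(argument=value, ...), one argument or row to a line, values as JSON. send_rows: Moves the arm, as the interface text tells. Its arguments: {"type":"object","properties":{"rows":{"type":"array","items":{"type":"object","properties":{"x":{"type":"number","minimum":-1,"maximum":1},"y":{"type":"number","minimum":-1,"maximum":1},"z":{"type":"number","minimum":-1,"maximum":1},"ax":{"type":"number","minimum":-1,"maximum":1},"ay":{"type":"number","minimum":-1,"maximum":1},"az":{"type":"number","minimum":-1,"maximum":1},"jaw":{"type":"number"}}}}},"required":["rows"]}

```bash
ls; mkdir -p pics
cat > h.py <<'E'
import numpy as np, cv2
from plant import bot
from scipy.spatial.transform import Rotation as Ro
def K(m):
    f=240/np.tan(np.radians(m["vertical_fov"])/2); return np.array([[f,0,m["cx"]],[0,f,m["cy"]],[0,0,1.]])
def pose(m,o=None):
    if "R" in m: R=np.array(m["R"]);t=np.array(m["t"]);return R.T,-R.T@t
    T=np.array(m["T_tool_cam"]);Rt=Ro.from_euler('xyz',o["tcp_rot"]).as_matrix()
    return Rt@T[:3,:3],Rt@T[:3,3]+np.array(o["tool_pos"])
def rays(m,uv,o=None):
    k=K(m);d=np.array([m["k1"],0,0,0,0.])
    p=cv2.undistortPoints(np.array(uv,float).reshape(-1,1,2),k,d)[:,0]
    Rc,c=pose(m,o);return c,np.c_[p,np.ones(len(p))]@Rc.T
def atz(m,uv,z,o=None):
    c,d=rays(m,uv,o);return c+d*((z-c[2])/d[:,2])[:,None]
def proj(m,X,o=None):
    Rc,c=pose(m,o);Y=(np.array(X,float).reshape(-1,3)-c)@Rc
    return cv2.projectPoints(Y,np.zeros(3),np.zeros(3),K(m),np.array([m["k1"],0,0,0,0.]))[0][:,0]
E
python3 - <<'E'
from h import *
for n in("top","side"):
    p,d=bot.capture(n);cv2.imwrite(f"pics/{n}0.png",p[:,:,::-1]);np.save(f"pics/{n}0.npy",d)
    m=bot.camera_model(n);print(n,{k:np.round(v,3).tolist() for k,v in m.items()})
print(bot.camera_model("wrist"));print(bot.get_obs())
E
```

```text
pics
top {'vertical_fov': 43.954, 'cx': 319.526, 'cy': 239.961, 'k1': -0.082, 'R': [[0.386, -0.923, 0.007], [-0.884, -0.372, -0.285], [0.266, 0.104, -0.958]], 't': [-238.688, 475.95, 977.378]}
side {'vertical_fov': 42.946, 'cx': 314.537, 'cy': 253.918, 'k1': -0.193, 'R': [[-0.928, -0.372, 0.026], [-0.153, 0.318, -0.935], [0.34, -0.872, -0.353]], 't': [489.422, 137.059, 786.459]}
{'vertical_fov': 58.2555944127426, 'cx': 307.6319233710782, 'cy': 243.3480370368611, 'k1': -0.006257486394329873, 'T_tool_cam': array([[-1.17159612e-04, -9.55914835e-01, -2.93644027e-01,
         7.90057803e+01],
       [ 9.99999820e-01,  6.10434068e-05, -5.97702909e-04,
         7.40951290e-01],
       [ 5.89278110e-04, -2.93644044e-01,  9.55914655e-01,
        -1.57939833e+02],
       [ 0.00000000e+00,  0.00000000e+00,  0.00000000e+00,
         1.00000000e+00]])}
{'time': 0.1, 'joint_positions': array([ 9.75006354e-01,  3.42681116e-01,  1.52492358e+00, -1.19673633e-06,
        1.27539962e+00, -1.46003789e-01]), 'dq': array([-0.000375  , -0.00164443, -0.0025366 , -0.00051731, -0.00040895,
       -0.00073084]), 'tau': array([ 2.07288984e-03, -4.32001269e+01, -2.44696140e+01,  7.20398873e-02,
        5.26024529e-02, -6.43196677e-05]), 'tool_pos': array([228.03128232, 472.48743957, 226.09916191]), 'tcp_rot': array([-3.14019584e+00, -2.04245264e-04,  2.69180668e+00]), 'contact_force': array([0.51804851, 0.29694285, 1.14116896]), 'moment': array([ 0.01316348, -0.00040484, -0.02972446]), 'finger_force': 0.0, 'grip_width': 92.07290997822282}
```

View pics/top0.png

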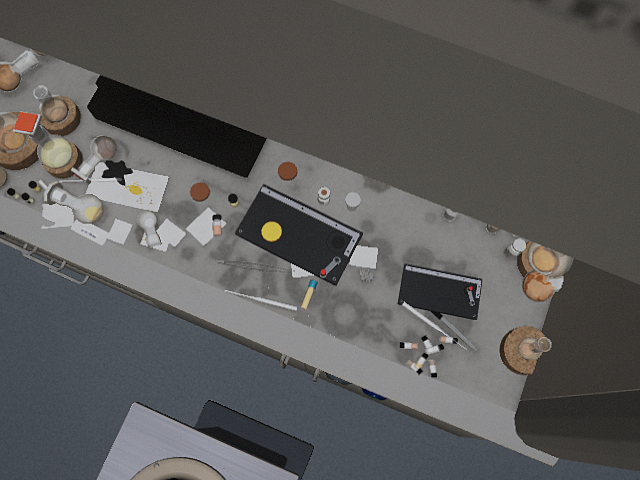

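The picture shows the larger jig at (300,235) with the amber window at (272,231) and the red post at about (325,272). Candidates for the window: amber (272,231), brown discs (200,191) and (287,171). Candidates for the jig: large (300,235), small (440,290). I choose the amber disc on the large jig and check it in one close crop.

Run:
```python
from h import *
p=cv2.imread("pics/top0.png")[170:300,180:390];cv2.imwrite("pics/c0.png",cv2.resize(p,None,fx=3.8,fy=3.8,interpolation=cv2.INTER_CUBIC))
```

```text
(no output)
```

View pics/c0.png

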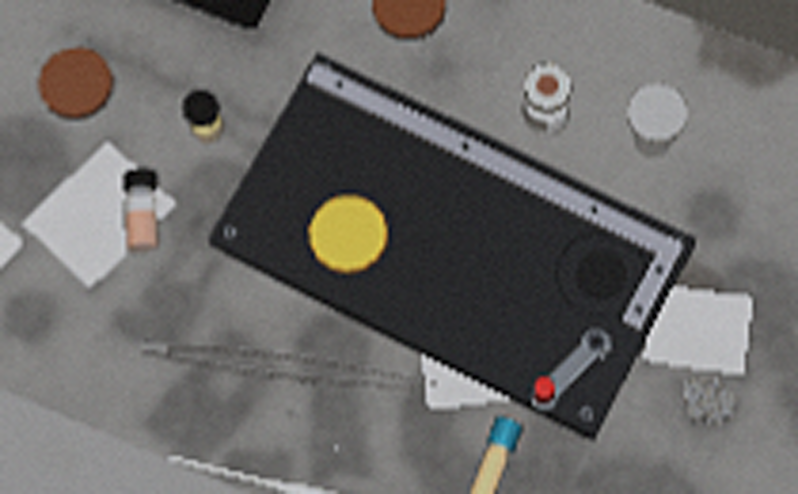

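The crop shows the amber window at (348,233), seat at (600,272), pivot (596,342), red post (544,388), plate corners (318,57), (693,240), (594,437), (212,242). The end stop is at the right, so jig −y points right in the image.

```bash
cat > m.py <<'E'
from h import *
def jigfit(m,uv,o=None):
    P=atz(m,uv,30,o)[:,:2]
    Q=np.array([[55,105],[55,-105],[-55,-105],[-55,105]],float)
    pc,qc=P.mean(0),Q.mean(0);A=(Q-qc).T@(P-pc)
    th=np.arctan2(A[0,1]-A[1,0],A[0,0]+A[1,1]);R=np.array([[np.cos(th),-np.sin(th)],[np.sin(th),np.cos(th)]])
    t=pc-R@qc;return th,t,R,np.linalg.norm((Q@R.T+t)-P,axis=1)
E
python3 - <<'E'
from m import *
m=bot.camera_model("top");p=cv2.imread("pics/top0.png")
f=lambda a:np.array(a,float)/3.8+[179.6,169.6]
th,t,R,e=jigfit(m,f([(318,57),(693,240),(594,437),(212,242)]))
print(th,t,e)
h=cv2.cvtColor(p,cv2.COLOR_BGR2HSV)[170:300,180:390]
w=cv2.inRange(h,(22,120,80),(34,255,255));n,l,s,c=cv2.connectedComponentsWithStats(w)
i=1+s[1:,4].argmax();print(s[i],c[i]);W=atz(m,c[i]+[180,170],36)[0]
r=cv2.inRange(h,(0,160,80),(6,255,255))|cv2.inRange(h,(174,160,80),(180,255,255));n,l,s,c=cv2.connectedComponentsWithStats(r)
i=1+s[1:,4].argmax();print(s[i],c[i]);P=atz(m,c[i]+[180,170],54)[0]
for X in(W,P):print(X,R.T@(X[:2]-t))
pv=atz(m,f([(596,342)]),38.5)[0];print(pv,R.T@(pv[:2]-t))
E
```

```text
-0.07916378970840972 [539.48416228   8.604695  ] [1.28864929 2.11459453 0.75494884 2.15839895]
[ 82  51  19  20 298] [91.04026846 60.83221477]
[141  99   5   6  24] [142.875      101.66666667]
[522.36501279  56.10466462  36.        ] [-20.82188673  45.99740673]
[484.1972679  -62.26610379  54.        ] [-49.50920309 -75.02099454]
[517.76237369 -74.9517653   38.5       ] [-15.04602061 -85.01256038]
```

```bash
cat >> m.py <<'E'
TH,T0=-0.0792,np.array([539.5,8.6])
def j2w(p,th=None,t=None):
    th=TH if th is None else th;t=T0 if t is None else t
    return np.array([np.cos(th)*p[0]-np.sin(th)*p[1],np.sin(th)*p[0]+np.cos(th)*p[1]])+t
def go(frm,tos):
    # frm,(x,y,z,yawdeg) commanded; prints row numbers
    a=np.radians(frm[3]);c,s=np.cos(a),np.sin(a)
    for q in tos:
        d=np.array(q[:3])-frm[:3]
        print(np.round([(c*d[0]+s*d[1])/200,(s*d[0]-c*d[1])/200,-d[2]/200,-((q[3]-frm[3]+180)%360-180)/60],4),np.round(q,1))
E
python3 - <<'E'
from m import *
go((228.25,472.8,226.7,154.23),[(485,98,200,130.5)])
E
```

```text
[-1.9708 -1.1295  0.1335  0.3955] [485.   98.  200.  130.5]
```

send_rows(
  rows=[
    {"x":-0.25,"y":-0.14,"z":0.03,"az":0.1,"jaw":-1},
    {"x":-0.5,"y":-0.28,"z":0.05,"az":0.2,"jaw":-1},
    {"x":-0.75,"y":-0.42,"z":0.05,"az":0.3,"jaw":-1},
    {"x":-1,"y":-0.56,"z":0.05,"az":0.395,"jaw":-1},
    {"x":-1,"y":-0.7,"z":0.05,"az":0.395,"jaw":-1},
    {"x":-1,"y":-0.7,"z":0.05,"az":0.395,"jaw":-1},
    {"x":-1,"y":-0.7,"z":0.05,"az":0.395,"jaw":-1},
    {"x":-1,"y":-0.7,"z":0.05,"az":0.395,"jaw":-1},
    {"x":-1,"y":-0.7,"z":0.05,"az":0.395,"jaw":-1},
    {"x":-1,"y":-0.7,"z":0.05,"az":0.395,"jaw":-1},
  ],
)

```text
schema error: expected keys x, y, z, ax, ay, az, jaw
```

Run:
```python
from m import *
o=bot.get_obs();p=o["tool_pos"];y=np.degrees(o["tcp_rot"][2]);print(p,y,o["joint_positions"],o["grip_width"])
go((*p,y),[(485,98,200,130.5)])
```

```text
[228.03128232 472.48743957 226.09916191] 154.22916181298265 [ 9.75006354e-01  3.42681116e-01  1.52492358e+00 -1.19673633e-06
  1.27539962e+00 -1.46003789e-01] 92.07290997822282
[-1.9711 -1.1276  0.1305  0.3955] [485.   98.  200.  130.5]
```

send_rows(
  rows=[
    {"x":-0.25,"y":-0.14,"z":0.03,"ax":0,"ay":0,"az":0.1,"jaw":-1},
    {"x":-0.5,"y":-0.28,"z":0.05,"ax":0,"ay":0,"az":0.2,"jaw":-1},
    {"x":-0.75,"y":-0.42,"z":0.05,"ax":0,"ay":0,"az":0.3,"jaw":-1},
    {"x":-1,"y":-0.56,"z":0.05,"ax":0,"ay":0,"az":0.395,"jaw":-1},
    {"x":-1,"y":-0.7,"z":0.05,"ax":0,"ay":0,"az":0.395,"jaw":-1},
    {"x":-1,"y":-0.7,"z":0.05,"ax":0,"ay":0,"az":0.395,"jaw":-1},
    {"x":-1,"y":-0.7,"z":0.05,"ax":0,"ay":0,"az":0.395,"jaw":-1},
    {"x":-1,"y":-0.7,"z":0.05,"ax":0,"ay":0,"az":0.395,"jaw":-1},
    {"x":-1,"y":-0.7,"z":0.05,"ax":0,"ay":0,"az":0.395,"jaw":-1},
    {"x":-1,"y":-0.7,"z":0.05,"ax":0,"ay":0,"az":0.395,"jaw":-1},
  ],
)

```text
time: 1.35
tool_pos: [347.4, 260.2, 216.6]
tcp_rot: [-3.142, -0.0, 2.279]
contact_force: [0.5, 0.4, -0.5]
grip_width: 0.8
finger_force: 0.0
```

Run:
```python
from m import *
o=bot.get_obs();p=o["tool_pos"];y=np.degrees(o["tcp_rot"][2]);print(p,y,o["joint_positions"],o["grip_width"])
go((*p,y),[(485,98,200,130.5)])
```

```text
[347.41643257 260.16988604 216.6222589 ] 130.57625381556392 [ 4.65804848e-01  1.84770507e-01  1.77139090e+00  4.12316206e-05
  1.18550947e+00 -2.42399878e-01] 0.8087123353682085
[-1.0633 -0.0049  0.0831  0.0013] [485.   98.  200.  130.5]
```

send_rows(
  rows=[
    {"x":-0.25,"y":0,"z":0.05,"ax":0,"ay":0,"az":0,"jaw":-1},
    {"x":-0.5,"y":0,"z":0.1,"ax":0,"ay":0,"az":0,"jaw":-1},
    {"x":-0.75,"y":0,"z":0.15,"ax":0,"ay":0,"az":0,"jaw":-1},
    {"x":-0.95,"y":0,"z":0.2,"ax":0,"ay":0,"az":0,"jaw":-1},
    {"x":-0.95,"y":0,"z":0.25,"ax":0,"ay":0,"az":0,"jaw":-1},
    {"x":-0.95,"y":0,"z":0.25,"ax":0,"ay":0,"az":0,"jaw":-1},
    {"x":-0.95,"y":0,"z":0.25,"ax":0,"ay":0,"az":0,"jaw":-1},
    {"x":-0.95,"y":0,"z":0.25,"ax":0,"ay":0,"az":0,"jaw":-1},
    {"x":-0.95,"y":0,"z":0.25,"ax":0,"ay":0,"az":0,"jaw":-1},
    {"x":-0.95,"y":0,"z":0.25,"ax":0,"ay":0,"az":0,"jaw":-1},
  ],
)

```text
time: 2.6
tool_pos: [470.9, 115.6, 167.0]
tcp_rot: [3.141, 0.0, 2.279]
contact_force: [-0.8, -0.5, -0.1]
grip_width: 0.5
finger_force: 0.0
```

Run:
```python
from m import *
o=bot.get_obs();print(o["tool_pos"],o["tcp_rot"])
np.save("o1.npy",o,allow_pickle=True)
p,d=bot.capture("wrist");cv2.imwrite("pics/w1.png",p[:,:,::-1])
m=bot.camera_model("wrist")
for j in[(55,105,30),(55,-105,30),(-55,-105,30),(-55,105,30),(18,-72,27),(-16,-86,38.5)]:print(j,proj(m,[*j2w(j[:2]),j[2]],o)[0])
h=cv2.cvtColor(p,cv2.COLOR_RGB2HSV)
w=cv2.inRange(h,(22,120,80),(34,255,255));n,l,s,c=cv2.connectedComponentsWithStats(w)
i=1+s[1:,4].argmax();print(s[i],c[i],atz(m,c[i],36,o))
```

```text
[470.93658948 115.59401175 166.95014763] [3.14115336e+00 2.14651226e-04 2.27856449e+00]
(55, 105, 30) [430.72392794 341.69328447]
(55, -105, 30) [246.06296003 492.37982215]
(-55, -105, 30) [147.328068   417.86467386]
(-55, 105, 30) [331.68181501 245.28203904]
(18, -72, 27) [240.77939314 443.5873583 ]
(-16, -86, 38.5) [196.04748523 439.69530922]
[545   0  37  27 682] [560.93695015  11.0601173 ] [[498.56667259 319.89976743  36.        ]]
```

View pics/w1.png

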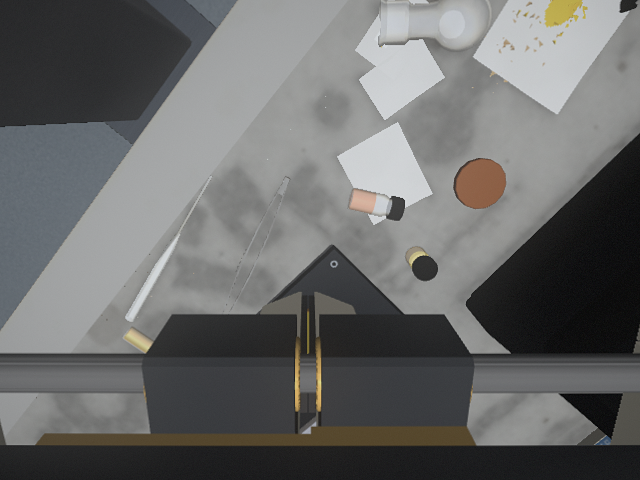

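The wrist camera looks behind the pusher: plate corner at (332,246), exactly where my jig pose predicts it (331.7,245.3). The window is hidden behind the fingers, so I'll turn the tool half round to see ahead; first I check the clearance heights.

Run:
```python
from m import *
d=np.load("pics/top0.npy");m=bot.camera_model("top")
v,u=np.mgrid[0:480:2,0:640:2];uv=np.c_[u.ravel(),v.ravel()];dd=d[v,u].ravel()
c,r=rays(m,uv);X=c+r*dd[:,None];X=X[dd>0]
H,_,_,_=None,0,0,0
for x in range(350,850,40):
    print(x,[int(X[(abs(X[:,0]-x)<20)&(abs(X[:,1]-y)<20),2].max(initial=-1)) for y in range(300,-260,-40)])
o=bot.get_obs();go((*o["tool_pos"],np.degrees(o["tcp_rot"][2])),[(493,90,120,70.5)])
```

```text
350 [4, 4, 5, 3, 5, 6, 3, 5, 5, 3, 5, 3, 5, 5]
390 [6, 5, 5, 5, 6, 5, 6, 8, 13, 6, 6, 5, 5, 5]
430 [38, 35, 5, 6, 4, 7, 3, 5, 10, 16, 5, 4, 5, 12]
470 [39, 38, 6, 5, 19, 5, 30, 30, 32, 55, 32, 4, 4, 23]
510 [7, 3, 3, 18, 17, 35, 39, 35, 34, 41, 32, 19, 19, 26]
550 [6, 4, 9, 4, 36, 34, 38, 34, 34, 32, 41, 5, 27, 29]
590 [58, 61, 60, 58, 57, 39, 42, 41, 43, 41, 40, 5, 3, 20]
630 [105, 108, 105, 106, 61, 11, 7, 45, 46, 46, 3, 3, 5, 4]
670 [107, 108, 106, 105, 61, 9, 8, 4, 4, 4, 3, 2, 4, 54]
710 [-1, -1, -1, -1, 29, 4, 3, 3, 1, 2, 1, 2, 2, 6]
750 [-1, -1, -1, -1, -1, -1, -1, -1, -1, -1, -1, -1, -1, -1]
790 [-1, -1, -1, -1, -1, -1, -1, -1, -1, -1, -1, -1, -1, -1]
830 [-1, -1, -1, -1, -1, -1, -1, -1, -1, -1, -1, -1, -1, -1]
[-1.6870e-01  1.0000e-03  2.3430e-01  1.0007e+00] [493.   90.  120.   70.5]
```

send_rows(
  rows=[
    {"x":-0.08,"y":0,"z":0,"ax":0,"ay":0,"az":0.17,"jaw":-1},
    {"x":-0.16,"y":0,"z":0,"ax":0,"ay":0,"az":0.34,"jaw":-1},
    {"x":-0.16,"y":0,"z":0,"ax":0,"ay":0,"az":0.51,"jaw":-1},
    {"x":-0.16,"y":0,"z":0,"ax":0,"ay":0,"az":0.68,"jaw":-1},
    {"x":-0.16,"y":0,"z":0,"ax":0,"ay":0,"az":0.85,"jaw":-1},
    {"x":-0.16,"y":0,"z":0,"ax":0,"ay":0,"az":1,"jaw":-1},
    {"x":-0.16,"y":0,"z":0,"ax":0,"ay":0,"az":1,"jaw":-1},
    {"x":-0.16,"y":0,"z":0,"ax":0,"ay":0,"az":1,"jaw":-1},
    {"x":-0.16,"y":0,"z":0,"ax":0,"ay":0,"az":1,"jaw":-1},
    {"x":-0.16,"y":0,"z":0,"ax":0,"ay":0,"az":1,"jaw":-1},
  ],
)

```text
time: 3.9
tool_pos: [491.7, 91.0, 166.7]
tcp_rot: [3.142, -0.0, 1.232]
contact_force: [0.2, -0.3, 0.0]
grip_width: 0.5
finger_force: 0.0
```

send_rows(
  rows=[
    {"x":0,"y":0,"z":0,"ax":0,"ay":0,"az":0.17,"jaw":-1},
    {"x":0,"y":0,"z":0,"ax":0,"ay":0,"az":0.34,"jaw":-1},
    {"x":0,"y":0,"z":0,"ax":0,"ay":0,"az":0.51,"jaw":-1},
    {"x":0,"y":0,"z":0,"ax":0,"ay":0,"az":0.68,"jaw":-1},
    {"x":0,"y":0,"z":0,"ax":0,"ay":0,"az":0.85,"jaw":-1},
    {"x":0,"y":0,"z":0,"ax":0,"ay":0,"az":1,"jaw":-1},
    {"x":0,"y":0,"z":0,"ax":0,"ay":0,"az":1,"jaw":-1},
    {"x":0,"y":0,"z":0,"ax":0,"ay":0,"az":1,"jaw":-1},
    {"x":0,"y":0,"z":0,"ax":0,"ay":0,"az":1,"jaw":-1},
    {"x":0,"y":0,"z":0,"ax":0,"ay":0,"az":1,"jaw":-1},
  ],
)

```text
time: 5.15
tool_pos: [491.8, 91.1, 166.7]
tcp_rot: [-3.142, -0.0, 0.185]
contact_force: [-0.7, -0.5, 0.2]
grip_width: 0.3
finger_force: 0.0
```

send_rows(
  rows=[
    {"x":0,"y":0,"z":0.05,"ax":0,"ay":0,"az":0.17,"jaw":-1},
    {"x":0,"y":0,"z":0.1,"ax":0,"ay":0,"az":0.34,"jaw":-1},
    {"x":0,"y":0,"z":0.15,"ax":0,"ay":0,"az":0.51,"jaw":-1},
    {"x":0,"y":0,"z":0.2,"ax":0,"ay":0,"az":0.68,"jaw":-1},
    {"x":0,"y":0,"z":0.25,"ax":0,"ay":0,"az":0.85,"jaw":-1},
    {"x":0,"y":0,"z":0.3,"ax":0,"ay":0,"az":1,"jaw":-1},
    {"x":0,"y":0,"z":0.35,"ax":0,"ay":0,"az":1,"jaw":-1},
    {"x":0,"y":0,"z":0.4,"ax":0,"ay":0,"az":1,"jaw":-1},
    {"x":0,"y":0,"z":0.45,"ax":0,"ay":0,"az":1,"jaw":-1},
    {"x":0,"y":0,"z":0.45,"ax":0,"ay":0,"az":1,"jaw":-1},
  ],
)

```text
time: 6.4
tool_pos: [491.2, 91.0, 75.9]
tcp_rot: [3.14, 0.001, -0.863]
contact_force: [-0.7, 0.7, 0.2]
grip_width: 0.8
finger_force: 0.0
```

```bash
cat > look.py <<'E'
from m import *
import sys
def look(name):
    o=bot.get_obs();p,d=bot.capture("wrist");cv2.imwrite(f"pics/{name}.png",p[:,:,::-1])
    m=bot.camera_model("wrist");h=cv2.cvtColor(p,cv2.COLOR_RGB2HSV)
    R=np.array([[np.cos(TH),-np.sin(TH)],[np.sin(TH),np.cos(TH)]])
    J=lambda X:np.round(R.T@(np.array(X)[:2]-T0),1)
    y=np.degrees(o["tcp_rot"][2])
    print("t",o["time"],"tcp",np.round(o["tool_pos"],1),"yaw",round(y,2),"J",J(o["tool_pos"]),"F",np.round(o["contact_force"],1),"j",np.round(o["joint_positions"],2))
    for nm,w,z in(("win",cv2.inRange(h,(20,110,60),(34,255,255)),36),("post",cv2.inRange(h,(0,160,60),(5,255,255))|cv2.inRange(h,(174,160,60),(180,255,255)),56)):
        n,l,s,c=cv2.connectedComponentsWithStats(w)
        for i in range(1,n):
            if s[i,4]>250:
                ct,_=cv2.findContours((l==i).astype(np.uint8),0,2);ct=cv2.convexHull(np.vstack(ct))[:,0]
                X=atz(m,ct,z,o);(cx,cy),r=cv2.minEnclosingCircle(X[:,:2].astype(np.float32))
                print(nm,"px",np.round(c[i]),s[i,4],"W",np.round([cx,cy],1),"r",round(r,1),"J",J([cx,cy]))
    return o,m
if __name__=="__main__":
    o,m=look(sys.argv[1])
    for j in[(55,105,30),(55,-105,30),(-55,-105,30),(-55,105,30),(37.5,0,38),(18,-72,27)]:print(j,np.round(proj(m,[*j2w(j[:2]),j[2]],o)[0]),end=" ")
E
python3 look.py w2
```

```text
t 6.4 tcp [491.2  91.   75.9] yaw -49.42 J [-54.7  78.4] F [-0.7  0.7  0.2] j [0.03 0.48 1.79 0.   0.88 2.46]
win px [308. 180.] 5143 W [523.9  54.2] r 19.1 J [-19.2  44.3]
post px [592.  17.] 533 W [485.3 -63.8] r 4.7 J [-48.3 -76.4]
(55, 105, 30) [103. 158.] (55, -105, 30) [ 452. -249.] (-55, -105, 30) [618. -11.] (-55, 105, 30) [273. 310.] (37.5, 0, 38) [286.   7.] (18, -72, 27) [445. -88.]
```

View pics/w2.png

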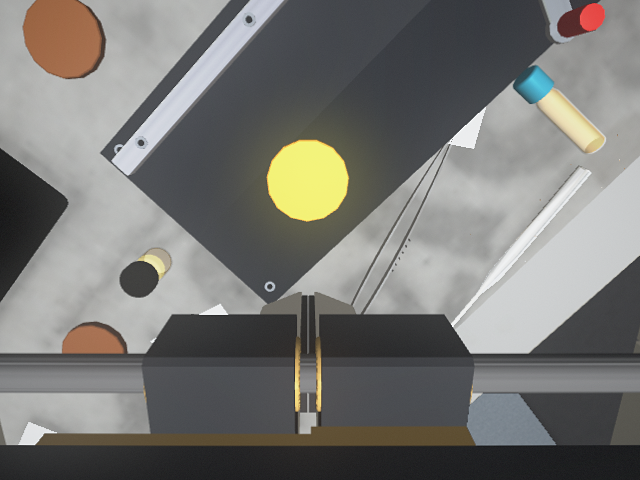

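The picture shows the amber window at (308,180), straight ahead of the fingertips (308,293), with the rail at top-left, the post at (592,17), and the plate corners within 2 mm of prediction. I descend behind the window and push diagonally towards the rail.

send_rows(
  rows=[
    {"x":0,"y":0,"z":0.06,"ax":0,"ay":0,"az":0,"jaw":-1},
    {"x":0,"y":0,"z":0.12,"ax":0,"ay":0,"az":0,"jaw":-1},
    {"x":0,"y":0,"z":0.18,"ax":0,"ay":0,"az":0,"jaw":-1},
    {"x":0,"y":0,"z":0.21,"ax":0,"ay":0,"az":0,"jaw":-1},
    {"x":0,"y":0,"z":0.217,"ax":0,"ay":0,"az":0,"jaw":-1},
    {"x":0,"y":0,"z":0.217,"ax":0,"ay":0,"az":0,"jaw":-1},
    {"x":0.03,"y":0,"z":0.217,"ax":0,"ay":0,"az":0,"jaw":-1},
    {"x":0.06,"y":0,"z":0.217,"ax":0,"ay":0,"az":0,"jaw":-1},
    {"x":0.09,"y":0,"z":0.217,"ax":0,"ay":0,"az":0,"jaw":-1},
    {"x":0.12,"y":0,"z":0.217,"ax":0,"ay":0,"az":0,"jaw":-1},
  ],
)

```text
time: 7.7
tool_pos: [507.7, 72.4, 33.4]
tcp_rot: [-3.141, -0.0, -0.864]
contact_force: [0.8, 0.2, 1.0]
grip_width: 0.3
finger_force: 0.1
```

send_rows(
  rows=[
    {"x":0.02,"y":0,"z":0,"ax":0,"ay":0,"az":0,"jaw":-1},
    {"x":0.04,"y":0,"z":0,"ax":0,"ay":0,"az":0,"jaw":-1},
    {"x":0.06,"y":0,"z":0,"ax":0,"ay":0,"az":0,"jaw":-1},
    {"x":0.08,"y":0,"z":0,"ax":0,"ay":0,"az":0,"jaw":-1},
    {"x":0.1,"y":0,"z":0,"ax":0,"ay":0,"az":0,"jaw":-1},
    {"x":0.12,"y":0,"z":0,"ax":0,"ay":0,"az":0,"jaw":-1},
    {"x":0.14,"y":0,"z":0,"ax":0,"ay":0,"az":0,"jaw":-1},
    {"x":0.16,"y":0,"z":0,"ax":0,"ay":0,"az":0,"jaw":-1},
    {"x":0.18,"y":0,"z":0,"ax":0,"ay":0,"az":0,"jaw":-1},
    {"x":0.2,"y":0,"z":0,"ax":0,"ay":0,"az":0,"jaw":-1},
  ],
)

```text
time: 8.95
tool_pos: [533.5, 42.2, 33.3]
tcp_rot: [-3.142, 0.0, -0.863]
contact_force: [-0.2, 0.3, 0.1]
grip_width: 0.4
finger_force: 0.1
```

```bash
python3 look.py w3
```

```text
t 8.95 tcp [533.5  42.2  33.3] yaw -49.47 J [-8.6 33. ] F [-0.2  0.3  0.1] j [-0.06  0.59  1.72  0.    0.83  2.37]
win px [308. 247.] 7201 W [553.5  19.6] r 18.9 J [13.1 12. ]
post px [631. 208.] 494 W [489.  -62.4] r 7.4 J [-44.8 -74.7]
(55, 105, 30) [ 80. 326.] (55, -105, 30) [477. -95.] (-55, -105, 30) [663. 154.] (-55, 105, 30) [271. 475.] (37.5, 0, 38) [284. 181.] (18, -72, 27) [466.  72.]
```

View pics/w3.png

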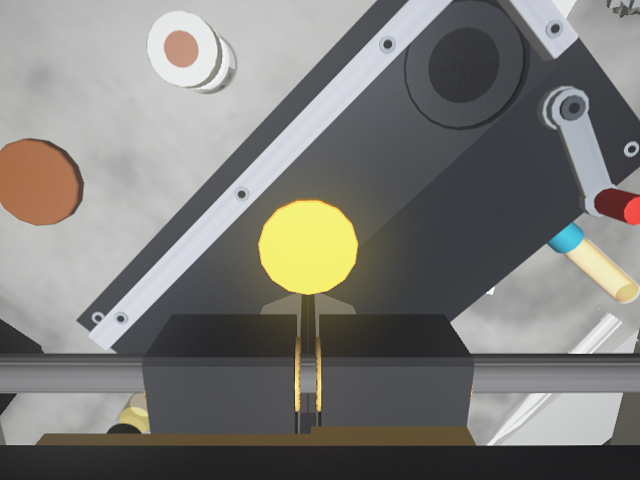

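The window is at (308,247), carried squarely by the tips, about 5 mm off the rail; the seat is at (466,66) and the arm is open. I push on to the rail.

send_rows(
  rows=[
    {"x":0.015,"y":0,"z":0,"ax":0,"ay":0,"az":0,"jaw":-1},
    {"x":0.03,"y":0,"z":0,"ax":0,"ay":0,"az":0,"jaw":-1},
    {"x":0.04,"y":0,"z":0,"ax":0,"ay":0,"az":0,"jaw":-1},
    {"x":0.05,"y":0,"z":0,"ax":0,"ay":0,"az":0,"jaw":-1},
    {"x":0.06,"y":0,"z":0,"ax":0,"ay":0,"az":0,"jaw":-1},
    {"x":0.065,"y":0,"z":0,"ax":0,"ay":0,"az":0,"jaw":-1},
    {"x":0.07,"y":0,"z":0,"ax":0,"ay":0,"az":0,"jaw":-1},
    {"x":0.07,"y":0,"z":0,"ax":0,"ay":0,"az":0,"jaw":-1},
    {"x":0.07,"y":0,"z":0,"ax":0,"ay":0,"az":0,"jaw":-1},
    {"x":0.07,"y":0,"z":0,"ax":0,"ay":0,"az":0,"jaw":-1},
  ],
)

```text
time: 10.25
tool_pos: [541.2, 32.2, 33.0]
tcp_rot: [3.14, 0.002, -0.863]
contact_force: [-4.7, 2.7, 1.6]
grip_width: 0.3
finger_force: 2.5
```

```bash
python3 look.py w4
```

```text
t 10.25 tcp [541.2  32.2  33. ] yaw -49.46 J [-0.2 23.7] F [-4.7  2.7  1.6] j [-0.08  0.6   1.7   0.    0.84  2.35]
win px [308. 250.] 7348 W [557.2  14. ] r 24.0 J [17.2  6.8]
post px [623. 245.] 807 W [490.2 -63.4] r 9.6 J [-43.4 -75.7]
(55, 105, 30) [ 82. 353.] (55, -105, 30) [471. -51.] (-55, -105, 30) [653. 188.] (-55, 105, 30) [270. 496.] (37.5, 0, 38) [283. 216.] (18, -72, 27) [461. 109.]
```

View pics/w4.png

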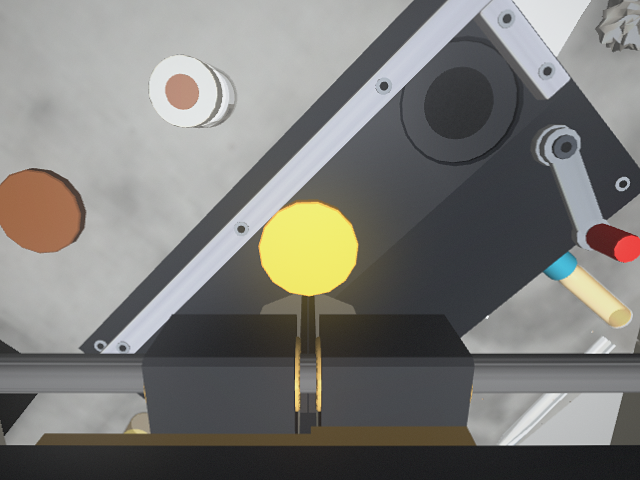

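The window at (308,250) now touches the rail's inner edge, about 79 mm short of the seat. I shift the tips a few mm along their face (to clear the pivot later) and push along the rail.

send_rows(
  rows=[
    {"x":-0.01,"y":-0.02,"z":0,"ax":0,"ay":0,"az":0,"jaw":-1},
    {"x":-0.01,"y":-0.035,"z":0,"ax":0,"ay":0,"az":0,"jaw":-1},
    {"x":0.011,"y":-0.014,"z":0,"ax":0,"ay":0,"az":0,"jaw":-1},
    {"x":0.032,"y":0.007,"z":0,"ax":0,"ay":0,"az":0,"jaw":-1},
    {"x":0.053,"y":0.028,"z":0,"ax":0,"ay":0,"az":0,"jaw":-1},
    {"x":0.074,"y":0.049,"z":0,"ax":0,"ay":0,"az":0,"jaw":-1},
    {"x":0.095,"y":0.07,"z":0,"ax":0,"ay":0,"az":0,"jaw":-1},
    {"x":0.116,"y":0.091,"z":0,"ax":0,"ay":0,"az":0,"jaw":-1},
    {"x":0.137,"y":0.112,"z":0,"ax":0,"ay":0,"az":0,"jaw":-1},
    {"x":0.158,"y":0.133,"z":0,"ax":0,"ay":0,"az":0,"jaw":-1},
  ],
)

```text
time: 11.55
tool_pos: [540.9, -8.8, 32.7]
tcp_rot: [3.139, 0.004, -0.863]
contact_force: [-7.2, 4.5, 1.3]
grip_width: 0.2
finger_force: 3.7
```

```bash
python3 look.py w5
```

```text
t 11.55 tcp [540.9  -8.8  32.7] yaw -49.47 J [  2.8 -17.2] F [-7.2  4.5  1.3] j [-0.16  0.6   1.7   0.    0.84  2.28]
win px [320. 249.] 7158 W [555.5 -31.6] r 21.3 J [ 19.1 -38.8]
post px [533. 332.] 502 W [485.6 -64.2] r 4.9 J [-48.  -76.8]
(55, 105, 30) [ 33. 415.] (55, -105, 30) [384.  53.] (-55, -105, 30) [569. 266.] (-55, 105, 30) [218. 545.] (37.5, 0, 38) [214. 294.] (18, -72, 27) [383. 194.]
```

View pics/w5.png

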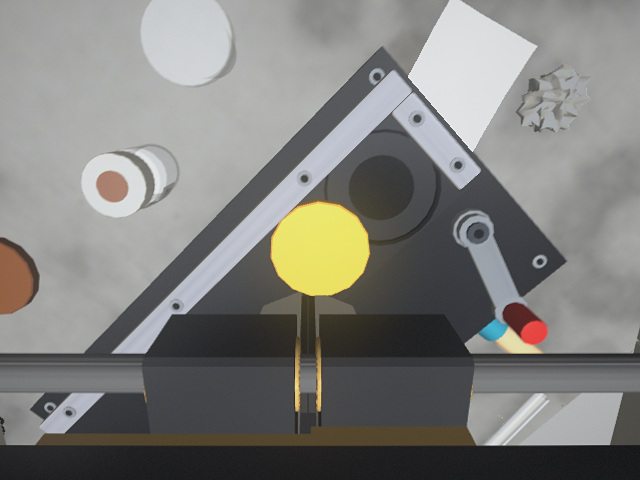

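The window is at (320,249), on the rail, about 33 mm short of the seat at (382,187); the force is small. I continue towards the corner.

send_rows(
  rows=[
    {"x":0.014,"y":0.014,"z":0,"ax":0,"ay":0,"az":0,"jaw":-1},
    {"x":0.028,"y":0.028,"z":0,"ax":0,"ay":0,"az":0,"jaw":-1},
    {"x":0.042,"y":0.042,"z":0,"ax":0,"ay":0,"az":0,"jaw":-1},
    {"x":0.056,"y":0.056,"z":0,"ax":0,"ay":0,"az":0,"jaw":-1},
    {"x":0.07,"y":0.07,"z":0,"ax":0,"ay":0,"az":0,"jaw":-1},
    {"x":0.08,"y":0.08,"z":0,"ax":0,"ay":0,"az":0,"jaw":-1},
    {"x":0.09,"y":0.09,"z":0,"ax":0,"ay":0,"az":0,"jaw":-1},
    {"x":0.1,"y":0.1,"z":0,"ax":0,"ay":0,"az":0,"jaw":-1},
    {"x":0.1,"y":0.1,"z":0,"ax":0,"ay":0,"az":0,"jaw":-1},
    {"x":0.1,"y":0.1,"z":0,"ax":0,"ay":0,"az":0,"jaw":-1},
  ],
)

```text
time: 12.85
tool_pos: [541.4, -38.0, 33.6]
tcp_rot: [-3.141, -0.001, -0.863]
contact_force: [0.9, -0.4, -0.2]
grip_width: 0.4
finger_force: 0.0
```

```bash
python3 look.py w6
```

```text
t 12.85 tcp [541.4 -38.   33.6] yaw -49.47 J [  5.5 -46.3] F [ 0.9 -0.4 -0.2] j [-0.21  0.6   1.7  -0.    0.83  2.22]
win px [330. 247.] 6727 W [554.9 -65.6] r 18.3 J [ 21.2 -72.7]
(55, 105, 30) [  3. 454.] (55, -105, 30) [328. 121.] (-55, -105, 30) [513. 316.] (-55, 105, 30) [185. 577.] (37.5, 0, 38) [172. 345.] (18, -72, 27) [333. 249.]
```

View pics/w6.png

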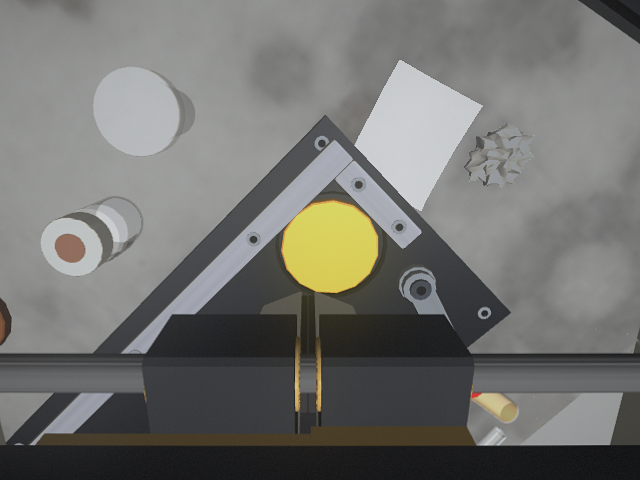

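The window's apparent size has shrunk, it fills the round seat at (330,247) with an even rim, and the force is zero: it has dropped in. Now I'll lift, go round behind the post, and work out the arc.

Run:
```python
from m import *
o=bot.get_obs();f=(*o["tool_pos"],np.degrees(o["tcp_rot"][2]));y=f[3]
W=lambda p,z:(*j2w(p),z,y)
print("A");go(f,[W((5.5,-46.3),80),W((-71.5,-96.4),80),W((-71.5,-96.4),46)])
def P(a,n,off):
    a=np.radians(a);return np.array([-16,-86])+36*np.array([np.cos(a),np.sin(a)])-off*np.array(n)
s=.7071
f=W((-71.5,-96.4),46)
print("B");go(f,[W(P(a,(s,s),24),46) for a in(162.5,155,147,139,131,123,115,107,99,91)])
f=W(P(91,(s,s),24),46)
print("C");go(f,[W(P(91,(s,s),34),46),W(P(91,(s,s),34),75),W(P(91,(s,-s),24.5),75),W(P(91,(s,-s),24.5),46),W(P(91,(s,-s),14.5),46)])
f=W(P(91,(s,-s),14.5),46)
print("D");go(f,[W(P(a,(s,-s),14.5),46) for a in(83,75,67,59,51,43,35,28,22,17)])
```

```text
A
[ 9.000e-04 -2.000e-04 -2.323e-01 -0.000e+00] [541.3 -38.   80.  -49.5]
[-0.0948  0.4491 -0.2323 -0.    ] [460.6 -81.8  80.  -49.5]
[-0.0948  0.4491 -0.0623 -0.    ] [460.6 -81.8  46.  -49.5]
B
[-0.0002 -0.0299 -0.     -0.    ] [465.1 -77.9  46.  -49.5]
[-0.0096 -0.0514 -0.     -0.    ] [467.2 -73.7  46.  -49.5]
[-0.0165 -0.0756 -0.     -0.    ] [469.9 -69.5  46.  -49.5]
[-0.02   -0.1005 -0.     -0.    ] [473.3 -65.7  46.  -49.5]
[-0.02   -0.1256 -0.     -0.    ] [477.1 -62.5  46.  -49.5]
[-0.0164 -0.1504 -0.     -0.    ] [481.3 -59.8  46.  -49.5]
[-0.0095 -0.1746 -0.     -0.    ] [485.9 -57.7  46.  -49.5]
[ 0.0008 -0.1975 -0.     -0.    ] [490.7 -56.3  46.  -49.5]
[ 0.0141 -0.2188 -0.     -0.    ] [495.7 -55.5  46.  -49.5]
[ 0.0303 -0.238  -0.     -0.    ] [500.7 -55.5  46.  -49.5]
C
[-0.0001  0.05   -0.     -0.    ] [493.1 -62.   46.  -49.5]
[-1.00e-04  5.00e-02 -1.45e-01 -0.00e+00] [493.1 -62.   75.  -49.5]
[-0.1224 -0.1201 -0.145  -0.    ] [503.1 -21.3  75.  -49.5]
[-0.1224 -0.1201 -0.     -0.    ] [503.1 -21.3  46.  -49.5]
[-0.0724 -0.1201 -0.     -0.    ] [509.6 -28.9  46.  -49.5]
D
[ 0.0187 -0.0168 -0.     -0.    ] [514.5 -29.6  46.  -49.5]
[ 0.0395 -0.0308 -0.     -0.    ] [519.4 -30.9  46.  -49.5]
[ 0.0621 -0.0418 -0.     -0.    ] [524.  -32.9  46.  -49.5]
[ 0.086  -0.0495 -0.     -0.    ] [528.3 -35.5  46.  -49.5]
[ 0.1107 -0.0538 -0.     -0.    ] [532.1 -38.7  46.  -49.5]
[ 0.1358 -0.0547 -0.     -0.    ] [535.5 -42.4  46.  -49.5]
[ 0.1608 -0.052  -0.     -0.    ] [538.4 -46.6  46.  -49.5]
[ 0.1822 -0.0469 -0.     -0.    ] [540.4 -50.5  46.  -49.5]
[ 0.1999 -0.0404 -0.     -0.    ] [541.7 -54.   46.  -49.5]
[ 0.214  -0.0336 -0.     -0.    ] [542.5 -57.1  46.  -49.5]
```

send_rows(
  rows=[
    {"x":-0.02,"y":0,"z":-0.12,"ax":0,"ay":0,"az":0,"jaw":-1},
    {"x":-0.02,"y":0,"z":-0.232,"ax":0,"ay":0,"az":0,"jaw":-1},
    {"x":-0.04,"y":0.15,"z":-0.232,"ax":0,"ay":0,"az":0,"jaw":-1},
    {"x":-0.07,"y":0.3,"z":-0.232,"ax":0,"ay":0,"az":0,"jaw":-1},
    {"x":-0.095,"y":0.449,"z":-0.232,"ax":0,"ay":0,"az":0,"jaw":-1},
    {"x":-0.095,"y":0.449,"z":-0.232,"ax":0,"ay":0,"az":0,"jaw":-1},
    {"x":-0.095,"y":0.449,"z":-0.15,"ax":0,"ay":0,"az":0,"jaw":-1},
    {"x":-0.095,"y":0.449,"z":-0.062,"ax":0,"ay":0,"az":0,"jaw":-1},
    {"x":-0.095,"y":0.449,"z":-0.062,"ax":0,"ay":0,"az":0,"jaw":-1},
    {"x":-0.095,"y":0.449,"z":-0.062,"ax":0,"ay":0,"az":0,"jaw":-1},
  ],
)

```text
time: 14.15
tool_pos: [460.8, -81.6, 46.2]
tcp_rot: [-3.141, -0.001, -0.863]
contact_force: [-0.6, -0.5, -0.3]
grip_width: 0.6
finger_force: 0.0
```

```bash
python3 look.py w7
python3 - <<'E'
from look import *
o=bot.get_obs();p,d=bot.capture("top");cv2.imwrite("pics/t7.png",p[:,:,::-1])
m=bot.camera_model("top");print(proj(m,[o["tool_pos"]]))
h=cv2.cvtColor(p,cv2.COLOR_RGB2HSV)
for w in(cv2.inRange(h,(22,120,80),(34,255,255)),cv2.inRange(h,(0,160,80),(6,255,255))|cv2.inRange(h,(174,160,80),(180,255,255))):
    w[:170]=0;w[300:]=0;w[:,:240]=0;w[:,380:]=0
    n,l,s,c=cv2.connectedComponentsWithStats(w);print(s[1:].tolist(),c[1:].tolist())
E
```

```text
t 14.15 tcp [460.8 -81.6  46.2] yaw -49.45 J [-71.3 -96.2] F [-0.6 -0.5 -0.3] j [-0.34  0.48  1.9   0.    0.76  2.09]
win px [106. 192.] 6488 W [553.6 -66.5] r 18.4 J [ 20.  -73.7]
(55, 105, 30) [-172.  400.] (55, -105, 30) [90. 67.] (-55, -105, 30) [297. 262.] (-55, 105, 30) [ 20. 525.] (37.5, 0, 38) [-37. 288.] (18, -72, 27) [117. 196.] [[327.88467099 288.76406836]]
[] []
[] []
```

send_rows(
  rows=[
    {"x":0,"y":-0.03,"z":0,"ax":0,"ay":0,"az":0,"jaw":-1},
    {"x":-0.01,"y":-0.051,"z":0,"ax":0,"ay":0,"az":0,"jaw":-1},
    {"x":-0.016,"y":-0.076,"z":0,"ax":0,"ay":0,"az":0,"jaw":-1},
    {"x":-0.02,"y":-0.1,"z":0,"ax":0,"ay":0,"az":0,"jaw":-1},
    {"x":-0.02,"y":-0.126,"z":0,"ax":0,"ay":0,"az":0,"jaw":-1},
    {"x":-0.016,"y":-0.15,"z":0,"ax":0,"ay":0,"az":0,"jaw":-1},
    {"x":-0.009,"y":-0.175,"z":0,"ax":0,"ay":0,"az":0,"jaw":-1},
    {"x":0.001,"y":-0.198,"z":0,"ax":0,"ay":0,"az":0,"jaw":-1},
    {"x":0.014,"y":-0.219,"z":0,"ax":0,"ay":0,"az":0,"jaw":-1},
    {"x":0.03,"y":-0.238,"z":0,"ax":0,"ay":0,"az":0,"jaw":-1},
  ],
)

```text
time: 15.5
tool_pos: [500.5, -55.3, 45.7]
tcp_rot: [-3.141, -0.0, -0.863]
contact_force: [-0.5, -0.2, 0.7]
grip_width: 0.3
finger_force: 0.6
```

```bash
python3 look.py w8
```

```text
t 15.5 tcp [500.5 -55.3  45.7] yaw -49.47 J [-33.9 -66.8] F [-0.5 -0.2  0.7] j [-0.26  0.53  1.81  0.    0.81  2.17]
win px [224. 206.] 6406 W [554.5 -66. ] r 18.4 J [ 20.9 -73.2]
(55, 105, 30) [-73. 412.] (55, -105, 30) [216.  83.] (-55, -105, 30) [407. 275.] (-55, 105, 30) [110. 535.] (37.5, 0, 38) [ 77. 302.] (18, -72, 27) [231. 210.]
```

View pics/w8.png

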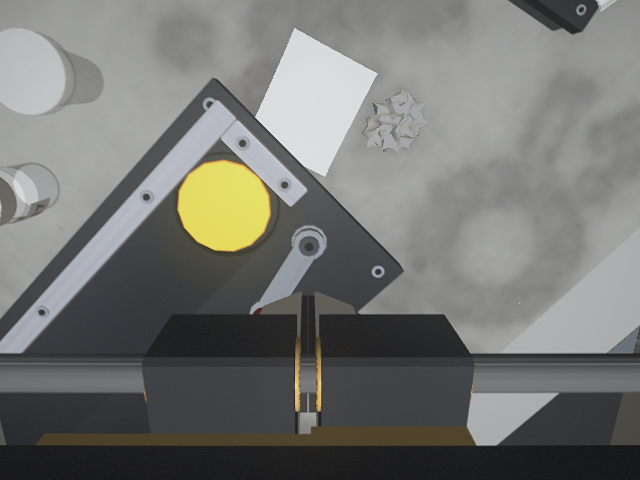

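The window sits in its seat at (224,206); the arm points from the pivot (309,243) to (258,308), i.e. about 90°, with the post beside the left finger. I now hop over to push with the front face.

send_rows(
  rows=[
    {"x":0,"y":0.05,"z":0,"ax":0,"ay":0,"az":0,"jaw":-1},
    {"x":0,"y":0.05,"z":-0.145,"ax":0,"ay":0,"az":0,"jaw":-1},
    {"x":0,"y":0.05,"z":-0.145,"ax":0,"ay":0,"az":0,"jaw":-1},
    {"x":-0.122,"y":-0.12,"z":-0.145,"ax":0,"ay":0,"az":0,"jaw":-1},
    {"x":-0.122,"y":-0.12,"z":-0.145,"ax":0,"ay":0,"az":0,"jaw":-1},
    {"x":-0.122,"y":-0.12,"z":-0.08,"ax":0,"ay":0,"az":0,"jaw":-1},
    {"x":-0.122,"y":-0.12,"z":0,"ax":0,"ay":0,"az":0,"jaw":-1},
    {"x":-0.122,"y":-0.12,"z":0,"ax":0,"ay":0,"az":0,"jaw":-1},
    {"x":-0.09,"y":-0.12,"z":0,"ax":0,"ay":0,"az":0,"jaw":-1},
    {"x":-0.072,"y":-0.12,"z":0,"ax":0,"ay":0,"az":0,"jaw":-1},
  ],
)

```text
time: 16.8
tool_pos: [507.6, -27.0, 45.5]
tcp_rot: [-3.141, 0.006, -0.865]
contact_force: [-5.0, 19.0, 3.4]
grip_width: 0.1
finger_force: 8.8
```

send_rows(
  rows=[
    {"x":0.019,"y":-0.017,"z":0,"ax":0,"ay":0,"az":0,"jaw":-1},
    {"x":0.04,"y":-0.031,"z":0,"ax":0,"ay":0,"az":0,"jaw":-1},
    {"x":0.062,"y":-0.042,"z":0,"ax":0,"ay":0,"az":0,"jaw":-1},
    {"x":0.086,"y":-0.05,"z":0,"ax":0,"ay":0,"az":0,"jaw":-1},
    {"x":0.111,"y":-0.054,"z":0,"ax":0,"ay":0,"az":0,"jaw":-1},
    {"x":0.136,"y":-0.055,"z":0,"ax":0,"ay":0,"az":0,"jaw":-1},
    {"x":0.16,"y":-0.052,"z":0,"ax":0,"ay":0,"az":0,"jaw":-1},
    {"x":0.182,"y":-0.047,"z":0,"ax":0,"ay":0,"az":0,"jaw":-1},
    {"x":0.192,"y":-0.044,"z":0,"ax":0,"ay":0,"az":0,"jaw":-1},
    {"x":0.2,"y":-0.04,"z":0,"ax":0,"ay":0,"az":0,"jaw":-1},
  ],
)

```text
time: 18.05
tool_pos: [540.9, -54.2, 45.7]
tcp_rot: [3.141, 0.0, -0.864]
contact_force: [0.9, 1.3, 0.2]
grip_width: 0.1
finger_force: 0.4
```

```bash
python3 look.py w9
```

```text
t 18.05 tcp [540.9 -54.2  45.7] yaw -49.48 J [  6.3 -62.5] F [0.9 1.3 0.2] j [-0.24  0.58  1.69 -0.    0.87  2.19]
win px [297. 256.] 3577 W [555.1 -66.3] r 18.2 J [ 21.5 -73.4]
post px [304. 291.] 465 W [552.9 -64.8] r 4.7 J [ 19.2 -72.1]
(55, 105, 30) [  3. 455.] (55, -105, 30) [299. 152.] (-55, -105, 30) [473. 328.] (-55, 105, 30) [173. 570.] (37.5, 0, 38) [158. 355.] (18, -72, 27) [306. 267.]
```

The post is at its closed position to within measurement; one small further push against its stop, then retreat.

send_rows(
  rows=[
    {"x":0.005,"y":0.002,"z":0,"ax":0,"ay":0,"az":0,"jaw":-1},
    {"x":0.01,"y":0.004,"z":0,"ax":0,"ay":0,"az":0,"jaw":-1},
    {"x":0.015,"y":0.007,"z":0,"ax":0,"ay":0,"az":0,"jaw":-1},
    {"x":0.02,"y":0.009,"z":0,"ax":0,"ay":0,"az":0,"jaw":-1},
    {"x":0.02,"y":0.009,"z":0,"ax":0,"ay":0,"az":0,"jaw":-1},
    {"x":0.02,"y":0.009,"z":0,"ax":0,"ay":0,"az":0,"jaw":-1},
    {"x":0.02,"y":0.009,"z":0,"ax":0,"ay":0,"az":0,"jaw":-1},
    {"x":0.02,"y":0.009,"z":0,"ax":0,"ay":0,"az":0,"jaw":-1},
    {"x":0.02,"y":0.009,"z":0,"ax":0,"ay":0,"az":0,"jaw":-1},
    {"x":0.02,"y":0.009,"z":0,"ax":0,"ay":0,"az":0,"jaw":-1},
  ],
)

```text
time: 19.35
tool_pos: [541.5, -55.9, 45.6]
tcp_rot: [-3.141, 0.003, -0.863]
contact_force: [-0.4, 10.7, 1.6]
grip_width: 0.7
finger_force: 5.0
```

send_rows(
  rows=[
    {"x":-0.05,"y":0,"z":0,"ax":0,"ay":0,"az":0,"jaw":-1},
    {"x":-0.1,"y":0,"z":0,"ax":0,"ay":0,"az":0,"jaw":-1},
    {"x":-0.15,"y":0,"z":-0.1,"ax":0,"ay":0,"az":0,"jaw":-1},
    {"x":-0.2,"y":0,"z":-0.3,"ax":0,"ay":0,"az":0,"jaw":-1},
    {"x":-0.2,"y":0,"z":-0.4,"ax":0,"ay":0,"az":0,"jaw":-1},
    {"x":-0.2,"y":0,"z":-0.4,"ax":0,"ay":0,"az":0,"jaw":-1},
    {"x":-0.2,"y":0,"z":-0.4,"ax":0,"ay":0,"az":0,"jaw":-1},
    {"x":-0.2,"y":0,"z":-0.4,"ax":0,"ay":0,"az":0,"jaw":-1},
    {"x":-0.2,"y":0,"z":-0.4,"ax":0,"ay":0,"az":0,"jaw":-1},
    {"x":-0.2,"y":0,"z":-0.4,"ax":0,"ay":0,"az":0,"jaw":-1},
  ],
)

```text
time: 20.6
tool_pos: [516.1, -27.8, 125.3]
tcp_rot: [3.141, 0.001, -0.863]
contact_force: [-0.1, -0.3, -0.8]
grip_width: 0.8
finger_force: 0.0
```

```bash
python3 look.py w10
```

```text
t 20.6 tcp [516.1 -27.8 125.3] yaw -49.47 J [-20.5 -38.1] F [-0.1 -0.3 -0.8] j [-0.2   0.43  1.69  0.    1.02  2.23]
win px [298. 157.] 2504 W [554.5 -65.5] r 18.4 J [ 20.8 -72.7]
win px [452. 437.] 254 W [347.5  15.2] r 16.6 J [-192.    -8.6]
(55, 105, 30) [ 71. 317.] (55, -105, 30) [298.  71.] (-55, -105, 30) [428. 210.] (-55, 105, 30) [199. 417.] (37.5, 0, 38) [194. 228.] (18, -72, 27) [303. 162.]
```

View pics/w10.png

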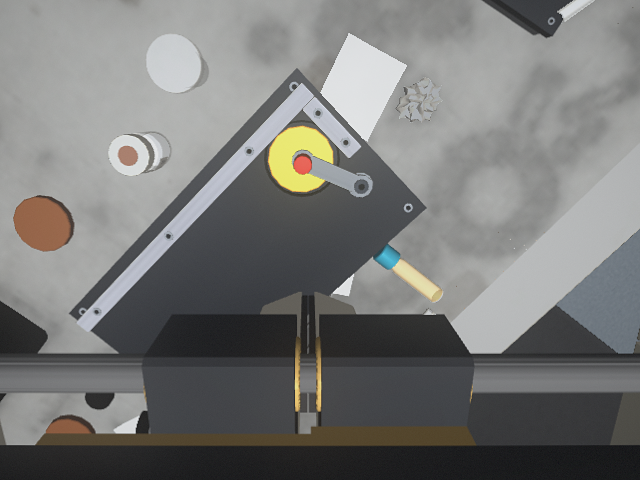

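The window is in the seat at (301,159), the arm is closed over it with the post at (303,164), the bystanders are undisturbed, and the hand is clear.

```bash
python3 -c "
from plant import bot
print(bot.close_job())"
```

```text
the job is handed in; nothing more can be done
None
```

I slid the window along the rail into its seat, pushed the retainer arm closed over it, moved the hand clear and handed the job in at about 21 s; the hand-in gave no verdict, but the last picture shows all of this in place.

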